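Seat a drilling-jig cover on its hidden locating pin and hold it pressed

ROBOT

A 7-joint arm with a two-finger parallel gripper is mounted at the origin on a cart in front of the work surface, level with it; the furniture and walls round the work are solid. World frame = base frame: x ahead of the robot, y to its left, z up, the work surface at z = 0. Lengths are in m, angles in rad, forces in N, time in s.
With the tool pointing down it reaches from about 0.425 to 0.875 m from the base axis. Payload 4.7 kg.
Tool frame: the origin (TCP) lies midway between the tips of the shut fingers; the grasp point (between the pads) lies 19 mm behind it; z points along the fingers, x is the direction in which the jaws open and shut, and the axes are right-handed (so a half turn about z gives the same grasp; the last joint's range is limited). The gripper opens to 87 mm and grips with 3 to 60 N. Pads are 19 mm wide; open, the fingers measure 117 mm over their backs; the gripper's body (75 mm by 190 mm) begins 51 mm behind the grasp point.
Start: joints at [1.285, 0.321, -0.07, 1.45, 0.023, 1.371, -0.057], TCP at [0.192, -0.621, 0.223] pointing down, gripper open.
Joint ranges: [-2.86, 2.86], [-0.3, 2.09], [-1.38, 1.24], [0.06, 2.45], [-1.56, 4.7], [0.09, 2.05], [-2.69, 2.69]. Speed limits (rad/s): [2.57, 2.57, 3.14, 3.14, 3.14, 3.14, 3.14].

INTERFACE

Orientations are given as a rotation vector (axis times angle).
In Python, from bench import get_state, eyes, ticket gives the robot as it stands.
- The arm moves only by the tool carry_out, never from a script. Its argument "motion" is a list of rows, each a list of 2 entries, a list of its own where there are three numbers: the shift along the world's x, y, z in m, then the turn about the world's z in rad. A call has 1 to 20 rows; each row is the pose to reach, as a shift and turn from the pose commanded when the call began; what a row does not reach only later rows make up. A row lasts 1/10 s, in which the tool goes at most 50 mm and 8.59 degrees, less where a joint would pass 70% of its speed; a pose out of reach is approached as far as the arm can. A call with a gripper value outside its range is refused whole. "grip" is the gripper command: -1 is fully open, 1 is shut, values between are in proportion, set as the call begins (left out, the last holds). The fingers move at their own pace and stop on an object; "squeeze" is the grip in N (left out, the last holds). Time passes only in rows, so rows that repeat a pose let the fingers close. It gives the time, the measured TCP pose, the force and the opening at its end, in the units of the state.
- get_state(): the state, without advancing time (a new reading comes with each control period).
- eyes.get_image(name): name is "scene" or "top" or "wrist"; returns a dict with "pixels" (384x512x3 uint8, blue, green, red), "mtx" (3x3 intrinsics, pixels), "extrinsics" (4x4, takes a point from camera to world coordinates). Camera axes: x right, y down, z forward; pixel columns grow to the right and rows downward; lengths in m; the calibration is good to about 2 mm. A picture is of the moment at which its call begins. There is no depth.
- ticket.close_job(): hands the job in, once; it reports no verdict.
The state is a dict: "time": time; "joint_positions": joint angles; "qd": joint speeds; "joint_torque": joint torques, N m; "position": TCP position; "tool_rot": TCP orientation; "ft_force": force on the tool from outside, world axes, zero at the start; "torque": the same for the moment, N m; "grip_width": opening from 0.0 (shut) to 1.0 (fully open).
Only numpy, scipy, OpenCV 4.12 (cv2) and the standard library are available. Lean on these libraries where they do the work, as an engineer would, in place of code of your own. Each camera call takes 0.05 s, during which the arm holds its last target. There are 200 camera calls.

TASK

Take the loose jig cover by its knob, set it lengthwise between the fences of the drilling jig and slide it along until it drops over the locating pin hidden beneath it and lies flat on the strip. Then press the sprung knob all the way down and finish like that, still holding the knob pressed: do not let go. Do not knock over the dropper bottle.

Things in the scene. Friction and masses are not known exactly. Their poses are not given: they have to be found in the camera images.
- jig: Fixed dark steel drilling jig, 220 x 110 mm, long axis = its x; origin: centre of its underside, on the bench. Two grey fences run along x, one each side; between them lies a fixed bright steel strip with a slot along its middle.
- fence_tops (a point): Point midway between the jig's fence tops, z = 41 mm in the jig's frame. The fences' inner faces are 66 mm apart and straight up to z = 35 mm; lips above flare outwards to 72 mm apart at the top. Both ends of the channel are open.
- strip_mid (a point): Middle of the strip's flat top, z = 23 mm in the jig's frame; strip 190 x 58 mm. A fixed upright round pin, 12 mm in diameter, 1.5 mm chamfer, stands in its slot at y = 0, its top 8 mm above the strip. Its x differs each time, up to 20 mm to either side of this point; it is not reported and the cover hides it: feel for it by sliding the cover along x.
- cover: Loose flat aluminium plate, 120 (its x) x 60 (its y) x 14 mm, 0.2 to 0.4 kg, lying right way up on the bench. Origin: centre of its underside. Works either way round (half turn). Two steel drill bushes stand 3 mm above its top. A round boss, 22 mm in diameter (26 mm at its foot), rises from the middle to 28 mm above the underside and carries the knob.
- pin_hole (a point): Mouth of the blind hole for the pin, at the centre of the cover's underside (same point as the cover's origin): 16 mm along x, 22 mm along y, 10 mm deep, closed above. With the pin elsewhere below it, the plate rides on the pin's top, 8 mm above the strip (jig z = 31 mm); on the pin it drops flat onto the strip (jig z = 23 mm).
- knob_grip (a point): Centre of the cover's black knob, a 28 x 28 mm square block 34 mm high (sides along the cover's x and y) on a 14 mm stem above the boss. The centre is 61 mm above the plate's underside, straight above the cover's origin, while the knob is up; the block's lower face is then 16 mm above the boss. It may be gripped on either pair of sides and carries the whole cover.
- knob (a joint): How far the knob is pushed down relative to the plate, in m: 0 = up (a spring holds it there), 0.012 = against its bottom stop. The spring takes about 3 N to start moving and about 11 N at the bottom.
- dropper_bottle: Loose upright white plastic dropper bottle with a thin tip, 34 mm in diameter, 100 mm tall. Origin: centre of its underside. It stands between the jig and the cover's starting place, a little farther from the robot; leave it standing.

How it is judged:
On the way, in this order (a step that is already met when the one before it is completed fails the run):
1. the cover has been lifted off the bench (height (world z) of cover above 0.045 m), for 0.1 s.
2. the cover has dropped over the pin and lies flat on the strip in the jig (z of cover in the frame of jig below 0.0255 m and x of cover in the frame of jig between -0.026 and 0.026 m and y of cover in the frame of jig between -0.007 and 0.007 m and angle between cover's own z axis and vertical below 0.05 rad), for 0.1 s.
At the end, for the whole second after the job is handed in: The cover lies flat on the strip over the pin (underside within 2.5 mm of the strip's top, tilt under 0.05 rad, within 26 mm of the jig's middle lengthwise and 7 mm crosswise), and the gripper still holds its knob (over 2 N) pressed down by more than 9 mm of its 12 mm, through the last second (all of step 2 and value of joint knob above 0.009 m and contact force between the fingers and cover above 2 N); the arm keeps its last pose, push and grip.
It fails at once if the dropper bottle was knocked over (angle between dropper_bottle's own z axis and vertical above 0.5 rad).
It also fails if it takes over 53 s, if anything falls off the work surface, if the arm or the gripper's body presses on something with over 40 N, if the wrist force passes 120 N, or if a joint passes its speed limit or range.

## Working session

There is one attempt and no reset: what is moved stays moved. The work goes in short steps, Python scripts to look and compute and a tool call to move; the robot and the scene stay as the last step left them, time stands still between calls to the robot, and variables do not carry over. Pictures are saved under pics/ and viewed, about 8 in all and at most 12, crops included, and the job is handed in when it is done.

Besides the shell and the picture viewer there is one more tool, called after "Call:" by a JSON object that holds its "op" and its "data". carry_out: Moves the arm, as the interface text tells. Its arguments: {"type":"object","properties":{"motion":{"type":"array","items":{"type":"array"}},"grip":{"type":"number"},"squeeze":{"type":"number"}},"required":["motion"]}

```bash
mkdir -p pics
cat > h.py <<'E'
import numpy as np, cv2
from bench import get_state, eyes, ticket
def grab(n,f):
    d=eyes.get_image(n); cv2.imwrite('pics/'+f+'.png',d['pixels']); np.savez('pics/'+f,m=d['mtx'],e=d['extrinsics']); return d
def ray(f,u,v,z):
    d=np.load('pics/'+f+'.npz'); E=d['e']; r=E[:3,:3]@np.linalg.inv(d['m'])@[u,v,1]; c=E[:3,3]
    return c+r*(z-c[2])/r[2]
E
python3 - <<'E'
from h import *
import cv2
grab('top','top0');grab('scene','sc0')
s=get_state();print(s)
print(np.load('pics/top0.npz')['e'],np.load('pics/top0.npz')['m'])
E
```

```text
{'time': 0.1, 'joint_positions': array([ 1.28511934,  0.32175048, -0.07006299,  1.45154496,  0.02261523,
        1.37084254, -0.056889  ]), 'qd': array([-0.00037285, -0.00225332,  0.00152253, -0.00226825,  0.0011765 ,
        0.00131395, -0.0002066 ]), 'joint_torque': array([ 3.18075136e-04, -4.92568374e+01, -4.05514799e-01, -3.13401175e+01,
       -6.41794642e-02,  3.93938483e-02,  5.87557770e-05]), 'position': array([ 0.19173432, -0.62054673,  0.22157374]), 'tool_rot': array([-2.52751356e+00,  1.86422128e+00,  2.32725660e-03]), 'ft_force': array([-0.33046159, -0.1423975 , -0.03224522]), 'torque': array([0.01788173, 0.01620348, 0.03847179]), 'grip_width': 0.9997477982794204}
[[ 0.02173025 -0.96652736  0.25564166  0.30876114]
 [-0.9997587  -0.02018536  0.00866568 -0.00607805]
 [-0.0032154  -0.25576829 -0.96673277  0.97563717]
 [ 0.          0.          0.          1.        ]] [[382.97682104   0.         253.23758678]
 [  0.         382.97682104 193.51859816]
 [  0.           0.           1.        ]]
```

View pics/top0.png

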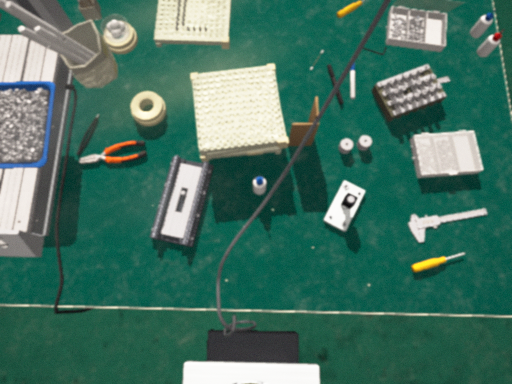

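View pics/sc0.png

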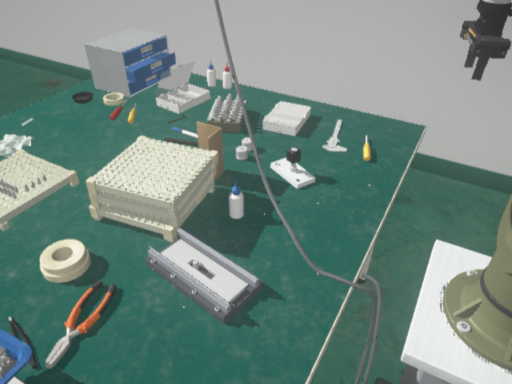

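The top view shows the jig at about (181,201), the cover at (345,205) with its knob at (349,200), and the bottle at (259,185). A cable crosses between them. I'll zoom in and also triangulate the cable.

Run:
```python
from h import *
a=cv2.imread('pics/top0.png'); 
c=lambda x,y:cv2.resize(a[y:y+100,x:x+90],None,fx=4.4,fy=4.4,interpolation=cv2.INTER_CUBIC)
cv2.imwrite('pics/crop.png',np.hstack([c(138,152),c(300,160)]))
T=np.load('pics/top0.npz');S=np.load('pics/sc0.npz')
def cr(d,u,v): E=d['e']; return E[:3,3],E[:3,:3]@np.linalg.inv(d['m'])@[u,v,1]
# cable: top-pixels polyline and scene polyline
tp=np.array([[232,328],[219,300],[219,265],[240,230],[270,195],[300,155],[330,105],[360,55],[388,0]],float)
sp=np.array([[218,0],[230,50],[243,95],[255,150],[268,195],[287,235],[315,268],[345,276],[375,282]],float)
f=lambda p:np.vstack([np.linspace(p[i],p[i+1],40) for i in range(len(p)-1)])
tp,sp=f(tp),f(sp)
for p in tp[::20]:
    c,r=cr(T,*p); best=[]
    for z in np.arange(-.1,.9,.01):
        X=c+r*(z-c[2])/r[2]; E=S['e']; q=S['m']@(E[:3,:3].T@(X-E[:3,3])); q=q[:2]/q[2]
        best.append((np.hypot(*(sp-q).T).min(),*X))
    b=min(best); print(p,np.round(b,3))
for n,p in dict(jig=(181,201),cov=(345,205),bot=(259,190)).items(): print(n,ray('top0',*p,.02))
```

```text
[232. 328.] [1.188 0.231 0.046 0.01 ]
[225.33333333 313.64102564] [0.52  0.264 0.063 0.02 ]
[219. 300.] [0.328 0.295 0.078 0.03 ]
[219.         282.05128205] [1.557 0.337 0.08  0.03 ]
[219. 265.] [0.57  0.376 0.08  0.05 ]
[229.76923077 247.05128205] [0.981 0.418 0.055 0.06 ]
[240. 230.] [0.545 0.456 0.031 0.08 ]
[255.38461538 212.05128205] [ 0.627  0.496 -0.004  0.1  ]
[270. 195.] [ 0.875  0.53  -0.037  0.13 ]
[285.38461538 174.48717949] [ 0.562  0.567 -0.069  0.17 ]
[300. 155.] [ 0.398  0.598 -0.097  0.21 ]
[315.38461538 129.35897436] [ 0.099  0.63  -0.121  0.27 ]
[330. 105.] [ 0.998  0.663 -0.143  0.31 ]
[345.38461538  79.35897436] [ 0.685  0.688 -0.162  0.36 ]
[360.  55.] [ 0.56   0.711 -0.179  0.4  ]
[374.35897436  26.79487179] [ 7.274  0.752 -0.2    0.42 ]
jig [0.53771301 0.18763017 0.02      ]
cov [ 0.5359889  -0.23292585  0.02      ]
bot [ 0.57119473 -0.01221321  0.02      ]
```

View pics/crop.png

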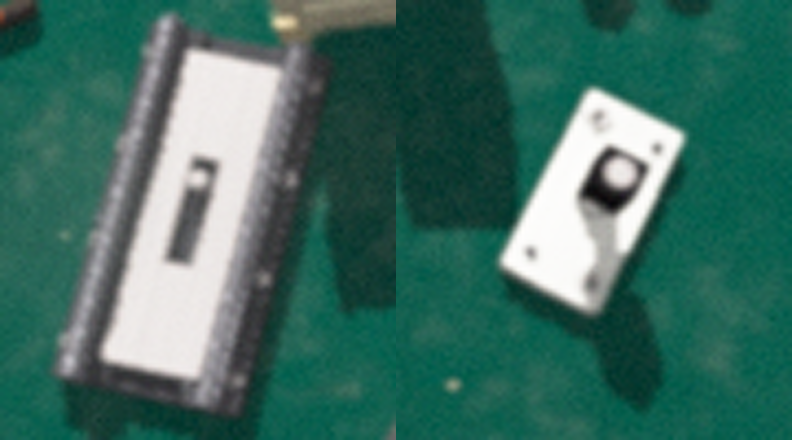

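Run:
```python
from h import *
J=[ray('top0',138+x/4.4,152+y/4.4,.023) for x,y in[(187,50),(280,68),(205,380),(102,360)]]
C=[ray('top0',300+(x-396)/4.4,160+y/4.4,.014) for x,y in[(593,88),(685,137),(597,315),(500,265)]]
for n,P in(('jig',J),('cov',C)):
    P=np.array(P); c=P.mean(0); d=P[0]+P[1]-P[2]-P[3]; 
    print(n,c.round(4),'len',np.linalg.norm(d)/2,'wid',np.linalg.norm(P[0]+P[3]-P[1]-P[2])/2,'yaw',np.arctan2(d[1],d[0]))
    if n=='jig': cj,u=c,d/np.linalg.norm(d)
    if n=='cov': print('knobtop',ray('top0',300+(621-396)/4.4,160+175/4.4,.078))
p=ray('top0',138+200/4.4,152+176/4.4,.031); print('pin',p,'jig x',(p-cj)@u)
from scipy.spatial.transform import Rotation as R
s=get_state(); M=R.from_rotvec(s['tool_rot']).as_matrix(); print('tool x yaw',np.arctan2(M[1,0],M[0,0]),'z',M[:,2])
print('bottle tip',ray('top0',259,180,.1),'base',ray('top0',259,192,.0))
```

```text
jig [0.54   0.1842 0.023 ] len 0.19023893977514728 wid 0.05872142291631144 yaw -0.17808143820122666
cov [ 0.5363 -0.2344  0.014 ] len 0.12193253764845867 wid 0.06112637544918983 yaw -0.4873203463694071
knobtop [ 0.53546126 -0.23445509  0.078     ]
pin [0.55884971 0.18078164 0.031     ] jig x 0.019175752315861334
tool x yaw -1.2709983527719932 z [-6.30207152e-04  1.64232246e-03 -9.99998453e-01]
bottle tip [ 0.57397563 -0.01125694  0.1       ] base [ 0.57121748 -0.01243944  0.        ]
```

Call:
{"op": "carry_out", "data": {"motion": [[[0.344, 0.386, -0.06], 0.784], [[0.344, 0.386, -0.06], 0.784], [[0.344, 0.386, -0.06], 0.784], [[0.344, 0.386, -0.06], 0.784], [[0.344, 0.386, -0.06], 0.784], [[0.344, 0.386, -0.06], 0.784], [[0.344, 0.386, -0.06], 0.784], [[0.344, 0.386, -0.06], 0.784], [[0.344, 0.386, -0.06], 0.784], [[0.344, 0.386, -0.06], 0.784], [[0.344, 0.386, -0.06], 0.784], [[0.344, 0.386, -0.06], 0.784], [[0.344, 0.386, -0.06], 0.784], [[0.344, 0.386, -0.06], 0.784], [[0.344, 0.386, -0.06], 0.784], [[0.344, 0.386, -0.06], 0.784]], "grip": -1}}

```text
time: 1.7
position: [0.5353, -0.2364, 0.1627]
tool_rot: [3.047, -0.761, 0.0]
ft_force: [0.1, 0.1, -0.3]
grip_width: 1.0
```

Run:
```python
from h import *
from scipy.spatial.transform import Rotation as R
s=get_state(); M=R.from_rotvec(s['tool_rot']).as_matrix(); print(s['time'],s['position'],s['joint_positions'],s['ft_force'],'yaw',np.arctan2(M[1,0],M[0,0]))
grab('wrist','w1')
```

```text
1.7 [ 0.5352805  -0.23641387  0.16274461] [ 0.78025085  0.25440214 -0.47677345  1.68295117  0.12328468  1.23372489
 -0.21359094] [ 0.10940657  0.12688472 -0.33234562] yaw -0.48935104604411483
```

View pics/w1.png

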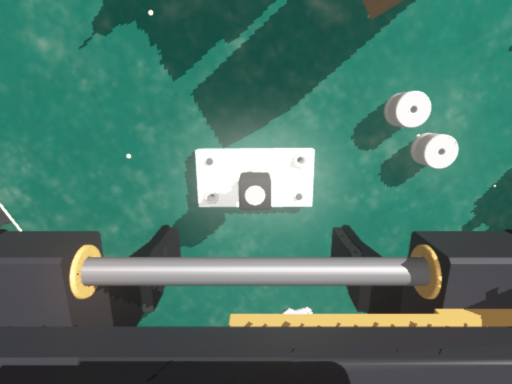

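Run:
```python
from h import *
print(ray('w1',255,195,.078)); P=np.array([ray('w1',*p,.014) for p in[(196,149),(314,149),(313,207),(199,207)]]); print(P.mean(0)); d=P[1]+P[2]-P[0]-P[3];print(np.arctan2(d[1],d[0]),np.linalg.norm(d)/2)
```

```text
[ 0.53837168 -0.23186867  0.078     ]
[ 0.53873614 -0.23222467  0.014     ]
-0.48863567267860303 0.12026510675716945
```

Call:
{"op": "carry_out", "data": {"motion": [[[0.002, 0.003, -0.03], 0], [[0.002, 0.003, -0.06], 0], [[0.002, 0.003, -0.09], 0], [[0.002, 0.003, -0.118], 0], [[0.002, 0.003, -0.118], 0], [[0.002, 0.003, -0.118], 0], [[0.002, 0.003, -0.118], 0]]}}

```text
time: 2.45
position: [0.5393, -0.2327, 0.0466]
tool_rot: [3.048, -0.758, 0.005]
ft_force: [0.4, 0.5, 0.9]
grip_width: 1.001
```

Call:
{"op": "carry_out", "data": {"motion": [[[0, 0, 0], 0], [[0, 0, 0], 0], [[0, 0, 0], 0], [[0, 0, 0], 0], [[0, 0, 0], 0], [[0, 0, 0], 0], [[0, 0, 0], 0], [[0, 0, 0], 0], [[0, 0, 0], 0], [[0, 0, 0], 0]], "grip": 1, "squeeze": 40}}

```text
time: 3.45
position: [0.5378, -0.2319, 0.0445]
tool_rot: [3.049, -0.757, -0.001]
ft_force: [-0.5, 0.1, -0.1]
grip_width: 0.318
```

Call:
{"op": "carry_out", "data": {"motion": [[[0, 0, 0.02], 0], [[0, 0, 0.05], 0], [[0, 0, 0.08], 0], [[0, 0, 0.12], 0], [[0, 0, 0.16], 0], [[0, 0, 0.2], 0], [[0, 0, 0.235], 0], [[0, 0, 0.235], 0], [[0, 0, 0.235], 0], [[0, 0, 0.235], 0]]}}

```text
time: 4.45
position: [0.5368, -0.2318, 0.2773]
tool_rot: [-3.048, 0.757, 0.006]
ft_force: [-0.2, -0.6, -3.5]
grip_width: 0.319
```

Call:
{"op": "carry_out", "data": {"motion": [[[-0.025, 0.0, 0], 0], [[-0.055, 0.03, 0.01], 0], [[-0.06, 0.07, 0.01], 0.05], [[-0.06, 0.11, 0.01], 0.1], [[-0.06, 0.15, 0.01], 0.2], [[-0.06, 0.19, 0.01], 0.309], [[-0.06, 0.23, 0.01], 0.309], [[-0.06, 0.27, 0.01], 0.309], [[-0.06, 0.31, 0.0], 0.309], [[-0.05, 0.35, -0.03], 0.309], [[-0.03, 0.39, -0.07], 0.309], [[0.0, 0.414, -0.11], 0.309], [[0.013, 0.414, -0.13], 0.309], [[0.013, 0.414, -0.13], 0.309], [[0.013, 0.414, -0.13], 0.309], [[0.013, 0.414, -0.13], 0.309], [[0.013, 0.414, -0.13], 0.309]]}}

```text
time: 6.15
position: [0.5512, 0.1817, 0.151]
tool_rot: [3.129, -0.28, 0.004]
ft_force: [0.2, 0.3, -2.4]
grip_width: 0.316
```

Run:
```python
from h import *
from scipy.spatial.transform import Rotation as R
s=get_state(); M=R.from_rotvec(s['tool_rot']).as_matrix(); print(s['time'],s['position'],s['ft_force'],'yaw',np.arctan2(M[1,0],M[0,0]),M[:,2])
a=grab('wrist','w2')['pixels'];b=grab('top','t2')['pixels']
print(np.load('pics/t2.npz')['e'][:3,3])
c=cv2.resize(b[130:260,120:250],(384,384),interpolation=cv2.INTER_CUBIC)
cv2.imwrite('pics/c2.png',np.hstack([a[:,100:500],c]))
```

```text
6.15 [0.55119222 0.18169706 0.15104045] [ 0.24379787  0.25348342 -2.41269162] yaw -0.17848760839724392 [ 2.54562966e-03 -6.57445245e-04 -9.99996544e-01]
[ 0.30876114 -0.00607805  0.97563717]
```

View pics/c2.png

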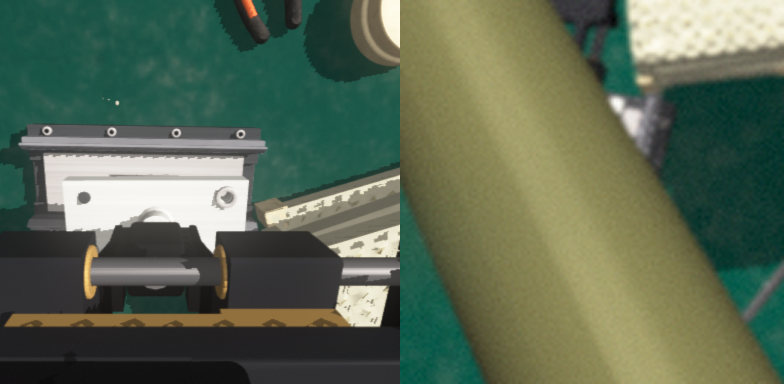

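The wrist view shows the cover aligned with the fences. Its top far edge runs from about (164,181) to (347,180), and the far fence lip is at about v=150.

Run:
```python
from h import *
y=-.1781; u=np.array([np.cos(y),np.sin(y)]); n=np.array([-u[1],u[0]]); c=np.array([.54,.1842])
for t,p,z in[('cov far L',(164,181),.1205),('cov far R',(347,180),.1205),('lip L',(135,150),.041),('lip R',(365,150),.041),('lip out L',(122,140),.041),('lip out R',(365,142),.041),('strip far L',(144,154),.023)]:
    q=ray('w2',*p,z)[:2]; print(t,q,'jig xy',(q-c)@u,(q-c)@n)
q=np.array([.5512,.1817]);print('tcp',(q-c)@u,(q-c)@n)
a=cv2.imread('pics/w2.png'); k=a[110:240,110:390]; cv2.imwrite('pics/c3.png',cv2.resize(k,None,fx=2.8,fy=2.8,interpolation=cv2.INTER_CUBIC))
```

```text
cov far L [0.49959067 0.22097978] jig xy -0.04628603879302104 0.02903908715684932
cov far R [0.6157061  0.20071584] jig xy 0.07158264082826485 0.029666679131645494
lip L [0.45469625 0.23932432] jig xy -0.09372024376558907 0.03913995552350053
lip R [0.65513252 0.20323893] jig xy 0.10993842234096886 0.039134644926695605
lip out L [0.44593195 0.24978298] jig xy -0.10419876596326288 0.04788049966840423
lip out R [0.65571282 0.21026472] jig xy 0.10926486132927364 0.04615211003892493
strip far L [0.45474833 0.23322802] jig xy -0.09258896774795101 0.033149316826371664
tcp 0.011465739087843993 -0.00047626376041656136
```

View pics/c3.png

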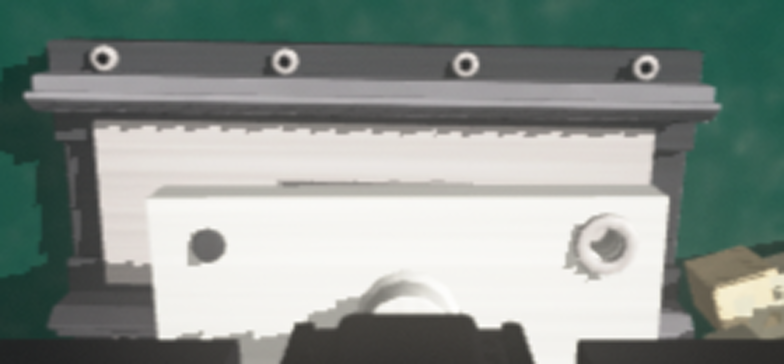

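Run:
```python
from h import *
y=-.1781; u=np.array([np.cos(y),np.sin(y)]); n=np.array([-u[1],u[0]]); c=np.array([.54,.1842])
e=np.load('pics/w2.npz')['e']; q=e[:2,3]-c; print('cam',q@u,q@n,e[2,3],'fwd',e[:3,2])
for t,p,z in[('cov top far L',(148,197),.1205),('cov top far R',(668,194),.1205),('cov bot far L',(148,188),.1065),('cov bot far R',(667,187),.1065),('lip in L',(28,97),.041),('lip in R',(718,107),.041),('strip far L',(95,122),.023),('strip far R',(655,133),.023),('base out L',(48,40),.018),('base out R',(702,52),.018),('scr0',(104,58),.02),('scr3',(646,67),.02)]:
    q=ray('w2',110+p[0]/2.8,110+p[1]/2.8,z)[:2]; print(t,'jig xy',((q-c)@u).round(4),((q-c)@n).round(4))
```

```text
cam 0.01197401807102878 0.07268535946245037 0.3133350768041779 fwd [-0.04495332 -0.26317636 -0.96369985]
cov top far L jig xy -0.047 0.0295
cov top far R jig xy 0.0726 0.0301
cov bot far L jig xy -0.0511 0.0286
cov bot far R jig xy 0.0766 0.0288
lip in L jig xy -0.1064 0.0438
lip in R jig xy 0.1111 0.0407
strip far L jig xy -0.0926 0.0336
strip far R jig xy 0.097 0.0298
base out L jig xy -0.1075 0.0604
base out R jig xy 0.1122 0.0565
scr0 jig xy -0.0886 0.0546
scr3 jig xy 0.0932 0.0516
```

Call:
{"op": "carry_out", "data": {"motion": [[[0, 0.0025, -0.02], -0.018], [[0, 0.0025, -0.04], -0.018], [[0, 0.0025, -0.055], -0.018], [[0, 0.0025, -0.062], -0.018], [[0, 0.0025, -0.066], -0.018], [[0, 0.0025, -0.069], -0.018], [[0, 0.0025, -0.071], -0.018], [[0, 0.0025, -0.071], -0.018], [[0, 0.0025, -0.071], -0.018]]}}

```text
time: 7.15
position: [0.5512, 0.1846, 0.079]
tool_rot: [-3.126, 0.307, -0.001]
ft_force: [-0.8, 0.7, -2.6]
grip_width: 0.319
```

Call:
{"op": "carry_out", "data": {"motion": [[[0, 0, -0.001], 0], [[0, 0, -0.002], 0], [[0, 0, -0.003], 0], [[0, 0, -0.004], 0], [[0, 0, -0.004], 0], [[0, 0, -0.004], 0]]}}

```text
time: 7.75
position: [0.5511, 0.1846, 0.0751]
tool_rot: [3.126, -0.307, 0.001]
ft_force: [-1.9, -1.1, 3.4]
grip_width: 0.316
```

Call:
{"op": "carry_out", "data": {"motion": [[[0.001, -0.0002, -0.001], 0], [[0.002, -0.0004, -0.002], 0], [[0.003, -0.0006, -0.003], 0], [[0.004, -0.0008, -0.003], 0], [[0.005, -0.001, -0.003], 0], [[0.005, -0.001, -0.003], 0]]}}

```text
time: 8.35
position: [0.5565, 0.1829, 0.0709]
tool_rot: [3.126, -0.308, 0.001]
ft_force: [0.0, -0.3, -3.1]
grip_width: 0.321
```

Contact force has gone, so the cover seems to be over the pin and hanging. I'll lower it.

Call:
{"op": "carry_out", "data": {"motion": [[[0, 0, -0.001], 0], [[0, 0, -0.002], 0], [[0, 0, -0.003], 0], [[0, 0, -0.004], 0], [[0, 0, -0.004], 0]]}}

```text
time: 8.85
position: [0.556, 0.1835, 0.0676]
tool_rot: [3.127, -0.307, 0.0]
ft_force: [0.4, 0.3, -2.9]
grip_width: 0.32
```

Call:
{"op": "carry_out", "data": {"motion": [[[0, 0, -0.002], 0], [[0, 0, -0.004], 0], [[0, 0, -0.006], 0], [[0, 0, -0.008], 0], [[0, 0, -0.008], 0], [[0, 0, -0.008], 0]]}}

```text
time: 9.45
position: [0.5561, 0.1836, 0.0605]
tool_rot: [3.126, -0.307, 0.001]
ft_force: [-3.7, -1.3, 6.6]
grip_width: 0.32
```

Call:
{"op": "carry_out", "data": {"motion": [[[0, 0, -0.001], 0], [[0, 0, -0.002], 0], [[0, 0, -0.003], 0], [[0, 0, -0.004], 0], [[0, 0, -0.005], 0], [[0, 0, -0.006], 0], [[0, 0, -0.006], 0], [[0, 0, -0.006], 0]]}}

```text
time: 10.25
position: [0.5562, 0.1836, 0.0555]
tool_rot: [3.125, -0.307, 0.001]
ft_force: [-4.8, -3.2, 12.7]
grip_width: 0.321
```

Run:
```python
from h import *
s=get_state(); print(s['time'],s['position'],s['ft_force'])
a=grab('wrist','w4')['pixels'];b=grab('scene','s4')['pixels']
cv2.imwrite('pics/c4.png',np.hstack([a[:,100:500],cv2.resize(b[140:340,130:330],(384,384),interpolation=cv2.INTER_CUBIC)]))
```

```text
10.25 [0.55615512 0.18356766 0.05546396] [-4.82422605 -3.19861054 12.67323685]
```

View pics/c4.png

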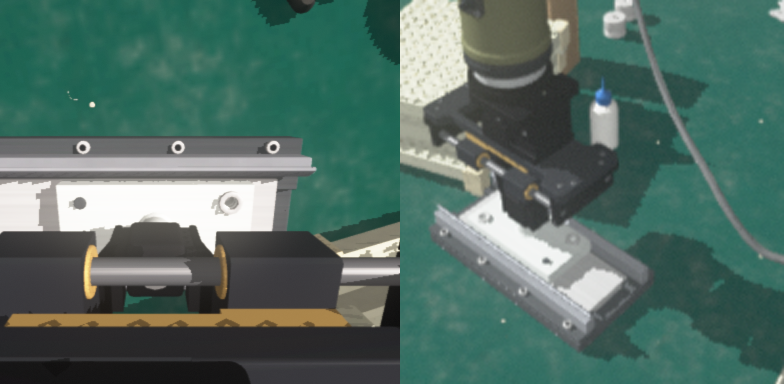

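The cover lies flat between the fences and the bottle is standing. I'll push 2 mm more to confirm the knob's bottom stop.

Call:
{"op": "carry_out", "data": {"motion": [[[0, 0, -0.001], 0], [[0, 0, -0.002], 0], [[0, 0, -0.002], 0], [[0, 0, -0.002], 0], [[0, 0, -0.002], 0]]}}

```text
time: 10.85
position: [0.5562, 0.1836, 0.0553]
tool_rot: [3.124, -0.307, 0.001]
ft_force: [-10.2, -5.0, 25.5]
grip_width: 0.317
```

Call:
{"op": "carry_out", "data": {"motion": [[[0, 0, 0.0005], 0], [[0, 0, 0.001], 0], [[0, 0, 0.001], 0], [[0, 0, 0.001], 0], [[0, 0, 0.001], 0]]}}

```text
time: 11.35
position: [0.5561, 0.1836, 0.0554]
tool_rot: [3.125, -0.307, 0.001]
ft_force: [-7.4, -3.6, 19.5]
grip_width: 0.319
```

Run:
```python
from h import *
s=get_state(); print(s['time'],s['position'],s['ft_force'],s['grip_width'])
if abs(s['position'][2]-.0555)<.001: print(ticket.close_job())
```

```text
11.35 [0.55614773 0.18360698 0.05541731] [-7.41099635 -3.5657764  19.54421757] 0.318877111535461
the job is handed in; nothing more can be done
None
```

The job is done and handed in at 11.35 s. The cover is over the pin and flat on the strip, and the gripper is still holding the knob pressed against its stop.

I lifted the cover by its knob, carried it over the loose cable that crosses the bench, and lowered it between the fences until it rode on the pin. Sliding it about 5 mm along the jig made it drop over the pin, and I then pressed the knob down.

**Last checks:**
- **Seating:** the tool is at z = 55.4 mm. That is 12 mm below the height it would have with the cover flat and the knob up, so the cover is down and the knob fully pressed.
- **Knob stop:** 2 mm more commanded push moved the tool only 0.2 mm while the force rose by 13 N. I then eased off 1 mm, to about 19.5 N upward with roughly 8 N sideways, with the grip set to 40 N.
- **Bottle:** the last picture shows it standing.

**Disagreement:** the overhead and wrist cameras differed by about 3 mm crosswise and 0.02 rad on the jig's pose. I went by the wrist view, and the cover went in without jamming. I did not measure the cover's final sideways position or its tilt directly.

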